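Ready the long-handled tile scraper

ROBOT

A 6-joint arm with a two-finger parallel gripper is mounted at the origin on the work surface. World frame = base frame: x ahead of the robot, y to its left, z up, the work surface at z = 0. Lengths are in m, angles in rad, forces in N, time in s.
With the tool pointing down it reaches from about 0.275 to 0.875 m from the base axis. Payload 12.5 kg.
Tool frame: the origin (TCP) lies on the centre line of the jaws, within the pads' length; the fingertips stand r.finger_overhang ahead of it and the grasp point (between the pads) lies 3 mm ahead of it (r.finger_overhang is the distance from the TCP to the fingertips, in m); z points along the fingers, y is the line along which they close (so a half turn about z gives the same grasp; the last joint's range is limited). The gripper opens to 85 mm and grips with 20 to 120 N. Pads are 22 mm wide; open, the fingers measure 114 mm over their backs; the gripper's body (76 mm by 85 mm) begins 54 mm behind the grasp point. The pads swing forward as they close: fully open they stand 13 mm farther back than shut.
Start: joints at [-1.199, 0.351, 1.652, -0, 1.139, -0.085], TCP at [0.243, -0.494, 0.253] pointing down, gripper open.
Joint ranges: [-2.75, 2.75], [-0.79, 2.1], [0.01, 2.65], [-1.57, 4.71], [0.07, 3.14], [-2.87, 2.87]. Speed limits (rad/s): [2.22, 2.22, 2.79, 3.14, 3.14, 3.14].

INTERFACE

Orientations are given as a unit quaternion [x, y, z, w].
In Python, from cell import r, optics gives the robot as it stands. The module is installed in compiled form; this text tells all that it offers. Calls block until the motion is done:
- r.move_to(position, orientation): joint-space move of the TCP to a pose.
- r.move_linear(position, rot=None, vel=0.15): straight line of the TCP; rot=None keeps the orientation; vel is the mean speed in m/s.
- r.set_joints(angles): joint-space move.
- r.set_gripper(opening, squeeze=None): opening from 0.0 (shut) to 1.0 (fully open); squeeze is the grip in N (None keeps the last); returns when the fingers have stopped.
- r.sleep(seconds).
- r.inverse_kinematics(position, orientation): joint angles nearest the present ones, or None.
- optics.get_image(name): name is "side" or "top"; returns a dict with "pixels" (400x640x3 uint8, red, green, blue), "depth" (400x640 float32, m along the optical axis (not along the pixel's ray), 0 where there is no reading), "fx", "fy", "cx", "cy" (pixels), "camera_from_world" (4x4, takes a point from world to camera coordinates). Camera axes: x right, y down, z forward; pixel columns grow to the right and rows downward; lengths in m; the calibration is good to about 2 mm. A picture is of the moment at which its call begins.
A pose or a line that the arm cannot do raises r.PlanningError and nothing moves.
- r.hand_in(): hands the job in; it is judged then, once.
Readings, each from a call of its own:
- r.current_t(): time.
- r.current_q(): joint angles.
- r.current_qvel(): joint speeds.
- r.current_effort(): joint torques, N m.
- r.current_tool_pos(): TCP position.
- r.current_ee_rot(): TCP orientation.
- r.current_contact_force(): force on the tool from outside, world axes, zero at the start.
- r.current_torque(): the same for the moment, N m.
- r.current_opening(): opening from 0.0 (shut) to 1.0 (fully open).
- r.current_finger_force(): force on a finger pad.
Only numpy, scipy, OpenCV 4.12 (cv2) and the standard library are available. Lean on these libraries where they do the work, as an engineer would, in place of code of your own. Each camera call takes 0.05 s, during which the arm holds its last target. There are 200 camera calls.

TASK

Get the telescopic tile scraper ready for the low corner under the water heater: take the wide blade from the rack and push it fully down into the slot of the scraper head, and let go of it. Then pull up the lock knob on the pole's collar, slide the handle section to the next hole towards the head, and let the pin drop fully home there. Finish while still gripping the knob with the pin fully in, and leave the narrow blade and everything else where it is.

Things in the scene. Friction and masses are not known exactly. Their poses are not given: they have to be found in the camera images.
- wide_blade: The blade to fit: white nylon plate 90 mm wide, 75 mm tall, 6 mm thick (4.5 mm in the top 6 mm), about 60 g, standing on edge in one of the rack's two slots. Origin: centre of its underside; x along its width, y through its thickness, z up. The same either way round.
- narrow_blade: A narrower blade, to be left alone: the same white plate but only 60 mm wide, in the rack's other slot. Origin and axes as the wide blade.
- rack: Fixed grey blade rack, 125 (x) by 100 (y) by 30 mm high, with two parallel slots 50 mm apart, long along its x, 22 mm deep, floor 8 mm above the counter (a blade standing in it reaches 83 mm). Either blade may be in either slot. Origin: centre of its underside.
- slot (a point): Centre of the slot's floor in the scraper head, 52 mm above the counter. The head is a dark steel channel across the pole's end, open upward: slot 95.6 mm long (x), 8.4 mm wide (y), 28 mm deep, with lips flared outward above to 86 mm over the counter. A seated blade stands upright on this floor, its width along x. Its y is along the pole towards the head, z up.
- knob: Black round pull knob, 27 mm across and tall; underside 99 mm, top 126 mm above the counter with the pin home. Origin: centre of its underside, on the plunger's vertical axis; y along the pole towards the head. It tops a 16 mm steel neck (to 96 mm) on the grey collar (41 mm across, 56 mm long, to 80.5 mm) of the handle section and slides along with it. It does not turn.
- lock (a joint): Plunger lift: 0 = pin fully home in a hole, up to 0.012 m = knob fully pulled. A spring pushes it down, 8 N at 0 and 12 N fully up. The pin is clear of the hole from 0.008 m; between holes it rides on the tube at 0.008 m.
- section (a joint): Travel of the white handle tube with its collar along the lower tube (m): 0 (within 1 mm) in the hole where it starts, 0.060 in the next hole towards the head (the wanted one), 0.120 in the one after; grows towards the head. Needs about 3 N once the pin is clear. In a hole it has 1.5 to 2 mm of play either way.
- next_hole (a point): Mouth of the next lock hole, on top of the aluminium lower tube (25 mm across, axis 60 mm above the counter), 60 mm from the pin's first hole towards the head; a dark round hole just ahead of the collar. The knob's axis must come over it. Black clips (tops 84 mm above the counter) stand 135 and 195 mm beyond it, the slot 260 mm beyond.
- toilet_roll: Bystander: paper roll, 104 mm across, 95 mm high, standing. Origin at the centre of its underside.
- scrub_brush: Bystander: flat brush 200 mm long, lying. Origin at the middle, on the counter.
- short_scraper: Bystander: hand scraper 200 mm long, lying. Origin at the middle, on the counter.
- screwdriver: Bystander: screwdriver 200 mm long, lying. Origin at the middle, on the counter.
- detergent: Bystander: white bottle 84 mm across, 220 mm high. Origin at the centre of its underside.
- paste_jar: Bystander: jar 70 mm across, 80 mm high. Origin at the centre of its underside.
- tumbler: Bystander: ceramic tumbler 72 mm across, 95 mm high. Origin at the centre of its underside.
There are look-alikes about, which are no part of the job. What is shaped like the wide_blade but orange is not meant.

How it is judged:
On the way, in this order (a step that is already met when the one before it is completed fails the run):
1. the wide blade stands fully down in the head's slot, let go (z of wide_blade in the frame of slot between -0.004 and 0.004 m and x of wide_blade in the frame of slot between -0.005 and 0.005 m and y of wide_blade in the frame of slot between -0.003 and 0.003 m and angle between the z axis of wide_blade and the z axis of slot, either way round below 0.12 rad and angle between the y axis of wide_blade and the y axis of slot, either way round below 0.12 rad and contact force between the fingers and wide_blade below 0.3 N), for 0.2 s.
2. the knob is pulled up so that the pin is clear of its hole (value of joint lock above 0.0075 m), for 0.05 s.
3. the section stands at the next hole with the pin home (value of joint section between 0.057 and 0.063 m and value of joint lock below 0.002 m), for 0.2 s.
At the end, for the whole second after the job is handed in: section 60 mm (within 3) along, pin home (lift under 2 mm), at rest; fingers still grip the knob (over 3 N); wide blade at rest in the slot: underside within 4 mm of the floor, centred within 5 mm along and 3 mm across, upright and square within 0.12 rad; narrow blade within 15 mm of its start (all of step 3 and z of wide_blade in the frame of slot between -0.004 and 0.004 m and x of wide_blade in the frame of slot between -0.005 and 0.005 m and y of wide_blade in the frame of slot between -0.003 and 0.003 m and angle between the z axis of wide_blade and the z axis of slot, either way round below 0.12 rad and angle between the y axis of wide_blade and the y axis of slot, either way round below 0.12 rad and contact force between the fingers and knob above 3 N and linear speed of wide_blade below 0.02 m/s and velocity of joint section between -0.01 and 0.01 m/s and distance of narrow_blade from where it was at the start of the episode below 0.015 m); the arm keeps its last pose, push and grip.
It fails at once if the narrow blade is moved (15 mm) (distance of narrow_blade from where it was at the start of the episode above 0.015 m).
It fails at once if a bystander is moved (25 mm) (distance of any of toilet_roll, scrub_brush, short_scraper, screwdriver, detergent, paste_jar, tumbler from where it was at the start of the episode above 0.025 m).
It fails at once if the section is slid well past the next hole, or the wrong way (value of joint section above 0.08 m or value of joint section below -0.02 m).
It also fails if it takes over 54 s, if anything falls off the work surface, if the arm or the gripper's body presses on something with over 40 N, if the wrist force passes 120 N, or if a joint passes its speed limit or range.

## Working session

There is one attempt and no reset: what is moved stays moved. The work goes in short steps, each a Python script; the robot and the scene stay as the last script left them, time stands still between calls to the robot, and variables do not carry over. Pictures are saved under pics/ and viewed, at most 10 in all, crops included, and the job is handed in when it is done.

```bash
mkdir -p pics
cat > h.py <<'E'
import numpy as np, cv2
from cell import r, optics
def grab(n):
    im=optics.get_image(n); return im
def cloud(im):
    d=im["depth"]; v,u=np.mgrid[:d.shape[0],:d.shape[1]]
    P=np.stack([(u-im["cx"])/im["fx"]*d,(v-im["cy"])/im["fy"]*d,d,np.ones_like(d)],-1)
    W=P@np.linalg.inv(im["camera_from_world"]).T
    W=W[...,:3]; W[d==0]=np.nan; return W
def save(n,px,s=1):
    cv2.imwrite("pics/"+n,cv2.resize(px[...,::-1],None,fx=s,fy=s,interpolation=cv2.INTER_CUBIC))
E
python3 - <<'E'
from h import *
for n in("top","side"):
    im=grab(n); save(n+"0.png",im["pixels"],1.25); np.savez(n+"0.npz",**im)
    print(n,im["fx"],im["cx"],im["cy"],np.round(np.linalg.inv(im["camera_from_world"]),3).tolist())
print(r.finger_overhang,r.current_t(),r.current_ee_rot())
E
```

```text
top 398.8308915047046 319.64734367638 204.89271353934922 [[0.006, -0.995, 0.1, 0.414], [-1.0, -0.006, -0.005, -0.03], [0.006, -0.1, -0.995, 1.023], [0.0, 0.0, 0.0, 1.0]]
side 393.0378665458357 315.7478898857968 204.75665396487997 [[-0.89, -0.263, 0.373, 0.083], [-0.456, 0.481, -0.749, 0.814], [0.018, -0.836, -0.548, 0.706], [0.0, 0.0, 0.0, 1.0]]
0.022 0.1 [ 9.74033526e-01  2.26403246e-01 -6.94877049e-05 -5.05538152e-04]
```

View pics/top0.png

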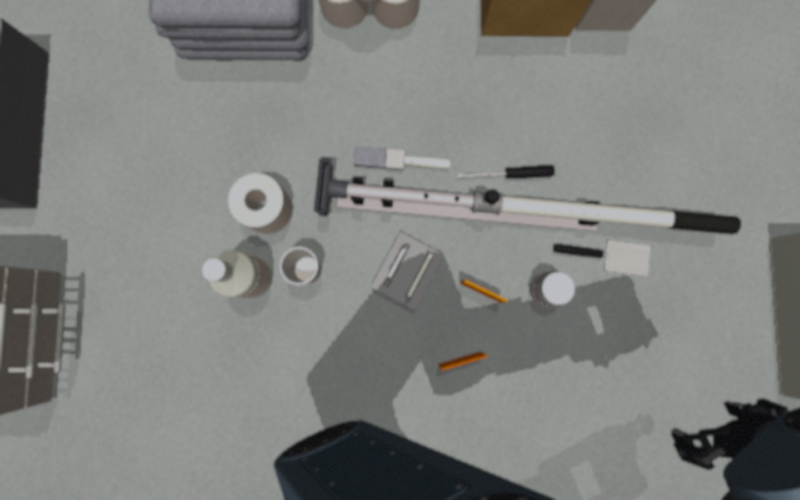

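View pics/side0.png

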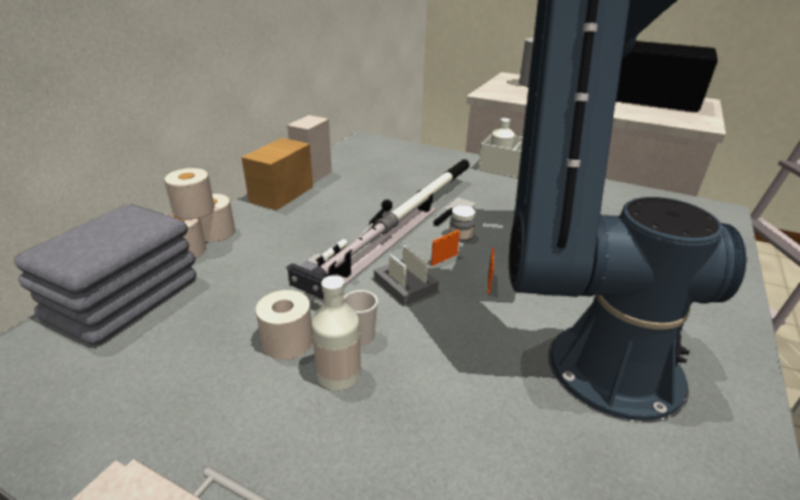

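Top view (800-px scale): two white blades stand in the rack at (407,270). The shorter is at (397,262) and the longer at (420,275). The orange look-alikes are at (483,290) and (462,361). The head is at (325,187), the knob at (491,197) and the next hole at about (457,198). I'll measure all of these and confirm the blade in an enlarged crop.

Run:
```python
from h import *
im={k:v for k,v in np.load("top0.npz").items()}; W=cloud(im); px=im["pixels"]
save("crop1.png",px[115:250,240:420],4.4)
def box(n,u0,u1,v0,v1,z0,z1):
    m=np.zeros(W.shape[:2],bool); m[v0:v1,u0:u1]=1
    m&=(W[...,2]>z0)&(W[...,2]<z1); p=W[m]
    if len(p)<3: print(n,len(p));return
    (c,s,a)=cv2.minAreaRect((p[:,:2]*1000).astype(np.float32))
    print(n,len(p),"mean",p.mean(0).round(4),"med z",np.median(p[:,2]).round(4),"rect",np.round(c,1),np.round(s,1),round(a,1))
s=.8
box("bladeL",300,329,185,232,.065,.1)
box("bladeR",322,350,195,245,.065,.1)
box("rack",290,360,180,250,.02,.04)
box("knob",380,405,145,172,.112,.14)
box("collar",375,405,145,175,.07,.09)
box("head",248,275,120,178,.074,.1)
box("tube",300,370,140,170,.066,.08)
box("handle",410,530,150,185,.066,.09)
box("orange1",365,410,215,245,.05,.1)
box("orange2",345,395,275,300,.05,.1)
```

```text
bladeL 70 mean [ 0.4965 -0.0283  0.0809] med z 0.0818 rect [482.8 -29.6] [79.3 38.1] 9.3
bladeR 104 mean [ 0.4769 -0.0697  0.0811] med z 0.082 rect [477.1 -57.6] [54.6 85.5] 77.5
rack 1732 mean [ 0.4854 -0.0499  0.03  ] med z 0.03 rect [486.  -50.1] [100. 125.] 62.2
knob 123 mean [ 0.6169 -0.2026  0.124 ] med z 0.125 rect [ 618.5 -203. ] [26.5 27.4] 74.3
collar 284 mean [ 0.6147 -0.2017  0.0771] med z 0.077 rect [ 618.6 -203.8] [73.1 37.7] 83.7
head 437 mean [0.6462 0.1101 0.0823] med z 0.083 rect [644.9 101.5] [ 52.  111.5] 85.2
tube 639 mean [ 0.63   -0.0664  0.071 ] med z 0.071 rect [633.4 -70.2] [169.5  35. ] 87.4
handle 1464 mean [ 0.6003 -0.3972  0.0735] med z 0.0741 rect [ 600.8 -397.7] [291.7  45.3] 87.8
orange1 124 mean [ 0.4453 -0.1973  0.0705] med z 0.073 rect [ 445.7 -198.5] [89.7  6.3] 64.7
orange2 142 mean [ 0.3121 -0.1556  0.0688] med z 0.0725 rect [ 311.3 -155.5] [ 5.8 88.7] 16.6
```

View pics/crop1.png

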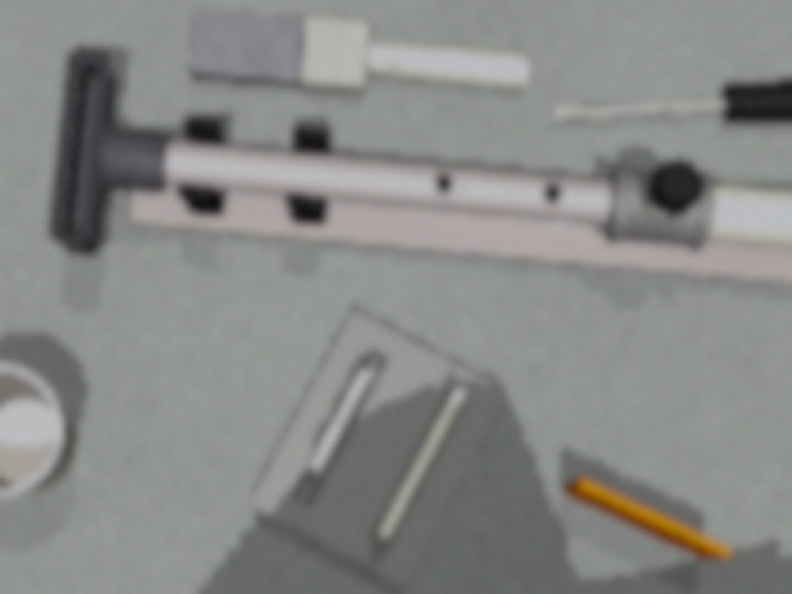

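The crop confirms it: the right-hand blade in the rack (about 420,275 in the 800-px top view) is clearly longer than the left one and white, so it is the wide blade. The orange ones are look-alikes. The head is at the left end of the pole. Next I'll refine the blade, slot and knob positions in local frames, using both cameras.

Run:
```python
from h import *
for n in("top","side"):
    im={k:v for k,v in np.load(n+"0.npz").items()}; W=cloud(im); P=W.reshape(-1,3); C=im["pixels"].reshape(-1,3).astype(int); P_=P
    print("==",n)
    # knob
    k=P[(np.hypot(P[:,0]-.6185,P[:,1]+.203)<.03)&(P[:,2]>.105)&(P[:,2]<.14)]
    if len(k)>4:
        t=k[k[:,2]>.12]; print("knob top",len(t),t.mean(0).round(4),"mid",((k.min(0)+k.max(0))/2).round(4))
    a0=np.radians(5.13); d=np.array([np.sin(a0),np.cos(a0)]); e=np.array([d[1],-d[0]]); o=np.array([.6185,-.203])
    L=np.c_[(P[:,:2]-o)@e,(P[:,:2]-o)@d,P[:,2]]
    # tube ridge
    for lo,hi,z0,z1 in((.07,.11,.066,.08),(.14,.18,.066,.08),(-.35,-.05,.07,.09)):
        m=(L[:,1]>lo)&(L[:,1]<hi)&(abs(L[:,0])<.03)&(L[:,2]>z0)&(L[:,2]<z1); q=L[m]
        if len(q)>5: print("tube",lo,hi,len(q),"mean lat",q[:,0].mean().round(4),"fit",np.polyfit(q[:,1],q[:,0],1).round(4),"zmax",np.percentile(q[:,2],95).round(4))
    m=(abs(L[:,1]-.32)<.04)&(abs(L[:,0])<.075)&(L[:,2]>.045)&(L[:,2]<.1); q=L[m]
    h=q[q[:,2]>.08]; print("head lips",len(h),"lat",np.percentile(h[:,0],[0,2,50,98,100]).round(4),"along",np.percentile(h[:,1],[0,2,50,98,100]).round(4))
    c=q[abs(q[:,0])<.04]
    b=np.arange(.295,.345,.003)
    print([(round(x+.0015,4),round(float(np.median(c[(c[:,1]>=x)&(c[:,1]<x+.003),2])),3)) for x in b if ((c[:,1]>=x)&(c[:,1]<x+.003)).sum()>2])
    # rack frame
    a=np.radians(-27.8); rx=np.array([np.cos(a),np.sin(a)]); ry=np.array([-rx[1],rx[0]]); ro=np.array([.486,-.0501])
    R=np.c_[(P[:,:2]-ro)@rx,(P[:,:2]-ro)@ry,P[:,2]]
    for s in(-.025,.025):
        m=(abs(R[:,1]-s)<.015)&(abs(R[:,0])<.06)&(R[:,2]>.079)&(R[:,2]<.09); q=R[m]
        if len(q)>3: print("blade",s,len(q),q.mean(0).round(4),"x",q[:,0].min().round(4),q[:,0].max().round(4),"y",q[:,1].min().round(4),q[:,1].max().round(4),"fit",np.polyfit(q[:,0],q[:,1],1).round(4))
    m=(abs(R[:,0])<.075)&(abs(R[:,1])<.065)&(R[:,2]>.027)&(R[:,2]<.033);q=R[m]
    print("rack ext",q.min(0).round(4),q.max(0).round(4))
```

```text
== top
knob top 107 [ 0.6178 -0.2034  0.125 ] mid [ 0.6183 -0.2028  0.1179]
tube 0.07 0.11 141 mean lat -0.001 fit [ 0.009  -0.0018] zmax 0.0745
tube 0.14 0.18 143 mean lat -0.0013 fit [ 0.04   -0.0077] zmax 0.0738
tube -0.35 -0.05 1235 mean lat -0.0 fit [-0.0044 -0.0009] zmax 0.0781
head lips 304 lat [-0.0568 -0.0548 -0.0007  0.0522  0.0547] along [0.3038 0.3069 0.3231 0.331  0.3317]
[(np.float64(0.2965), 0.075), (np.float64(0.2995), 0.075), (np.float64(0.3025), 0.075), (np.float64(0.3055), 0.076), (np.float64(0.3085), 0.085), (np.float64(0.3115), 0.083), (np.float64(0.3145), 0.081), (np.float64(0.3205), 0.052), (np.float64(0.3235), 0.068), (np.float64(0.3265), 0.083), (np.float64(0.3295), 0.086), (np.float64(0.3325), 0.085)]
blade -0.025 71 [-0.0001 -0.0248  0.0829] x -0.0443 0.0437 y -0.0271 -0.0224 fit [ 0.0043 -0.0248]
blade 0.025 49 [0.0002 0.025  0.0831] x -0.029 0.0296 y 0.0229 0.0277 fit [0.0046 0.025 ]
rack ext [-0.0625 -0.05    0.027 ] [0.0625 0.05   0.033 ]
== side
knob top 33 [ 0.6159 -0.1988  0.125 ] mid [ 0.6158 -0.1989  0.1171]
tube 0.07 0.11 46 mean lat -0.0062 fit [ 0.0067 -0.0068] zmax 0.0739
tube 0.14 0.18 45 mean lat -0.0058 fit [ 0.0441 -0.0128] zmax 0.0734
tube -0.35 -0.05 255 mean lat -0.0049 fit [-0.0029 -0.0055] zmax 0.0777
head lips 155 lat [-0.0499 -0.0465  0.002   0.0491  0.0522] along [0.3001 0.3084 0.3147 0.332  0.3334]
[(np.float64(0.2965), 0.078), (np.float64(0.3085), 0.086), (np.float64(0.3115), 0.085), (np.float64(0.3145), 0.081), (np.float64(0.3175), 0.079), (np.float64(0.3265), 0.066), (np.float64(0.3295), 0.067), (np.float64(0.3325), 0.069), (np.float64(0.3355), 0.066)]
blade -0.025 50 [-0.0056 -0.0237  0.0824] x -0.0467 0.0437 y -0.0282 -0.0207 fit [-0.0049 -0.0237]
blade 0.025 35 [-0.0044  0.0259  0.0822] x -0.0348 0.0292 y 0.0218 0.0285 fit [0.0078 0.0259]
rack ext [-0.068  -0.0518  0.027 ] [0.0642 0.0524 0.033 ]
```

```bash
cat >> h.py <<'E'
def Q(deg): a=np.radians(deg)/2; return [np.cos(a),np.sin(a),0,0]
def st(s=""): print(s,"t%.1f"%r.current_t(),"p",np.round(r.current_tool_pos(),4),"F",np.round(r.current_contact_force(),1),"M",np.round(r.current_torque(),2),"op%.3f ff%.1f"%(r.current_opening(),r.current_finger_force()))
E
python3 - <<'E'
from h import *
r.set_gripper(0.5,squeeze=45); st("half")
b=[.4743,-.0720]; q=Q(-27.6)
print(r.inverse_kinematics(b+[.2],q), r.inverse_kinematics([.646,.116,.2],Q(-5)),r.inverse_kinematics([.618,-.203,.11],Q(-5)))
r.move_to(b+[.17],q); r.move_linear(b+[.072],vel=.1); st("down")
im=grab("side"); save("side1.png",im["pixels"][150:270,270:430],5)
E
```

```text
half t0.6 p [ 0.2426 -0.4936  0.2533] F [ 0.9 -0.4  0.7] M [ 0.01 -0.03 -0.02] op0.504 ff0.0
[-2.47733653e-01  2.92424146e-01  1.88317396e+00 -4.44089210e-16
  9.65994549e-01  1.80477355e+00] [ 1.06765403e-01  5.95865818e-01  1.40393122e+00 -4.44089210e-16
  1.14179562e+00  1.76482819e+00] [-3.88921233e-01  6.91550089e-01  1.48029674e+00 -4.44089210e-16
  9.69745824e-01  1.26914156e+00]
down t3.5 p [ 0.4746 -0.0721  0.0725] F [ 0.9 -0.8 -0.1] M [ 0.02 -0.01 -0.  ] op0.500 ff0.0
```

View pics/side1.png

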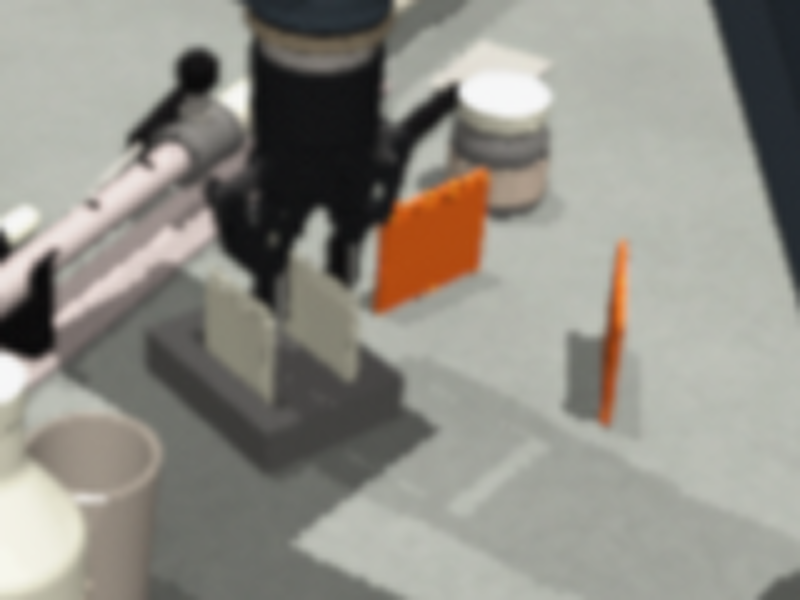

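The fingers straddle the rear, wide blade (crop px 320,320), with one finger between the two blades and clear of the narrow one. I'll close, lift and move over the head.

Run:
```python
from h import *
r.set_gripper(0.0,squeeze=45); st("closed")
p=np.array(r.current_tool_pos())
r.move_linear([p[0],p[1],.20],vel=.12); st("lift")
r.move_to([.6461,.1157,.20],Q(-5.0)); r.sleep(.3); st("over")
r.move_linear([.6461,.1157,.165],vel=.1); r.sleep(.2); st("above")
for n in("top","side"):
    im=grab(n); np.savez(n+"2.npz",**im)
    save(n+"2.png",im["pixels"][90:210,200:320] if n=="top" else im["pixels"][160:280,190:350],4.5)
```

```text
closed t4.0 p [ 0.4745 -0.072   0.0724] F [-0.7  0.7  6.6] M [ 0.08  0.19 -0.03] op0.059 ff44.9
lift t5.2 p [ 0.4742 -0.0719  0.1993] F [-0.6 -0.3  0.7] M [ 0.02 -0.    0.01] op0.062 ff44.2
over t6.5 p [0.646  0.115  0.2003] F [ 0.1 -0.1 -0.5] M [0.03 0.   0.  ] op0.061 ff44.1
above t7.2 p [0.6464 0.1157 0.1657] F [-0.2 -0.3 -1.5] M [-0.05  0.02 -0.01] op0.066 ff44.1
```

View pics/side2.png

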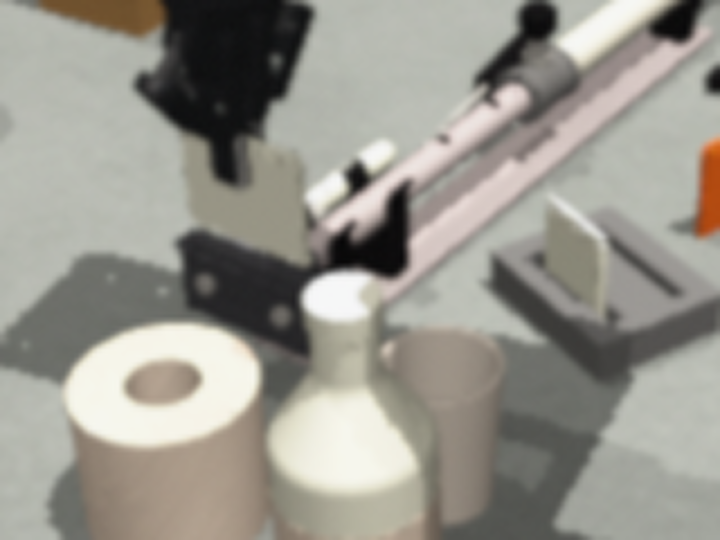

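The blade (crop px 245,200) hangs over the head channel and lines up with it. The narrow blade is undisturbed at (577,255). I'll lower it with force guards.

```bash
cat >> h.py <<'E'
def guarded(xy,z0,z1,step,lim,vel=.03):
    n=max(1,int(np.ceil(abs(z1-z0)/step)))
    F0=np.array(r.current_contact_force())
    for z in np.linspace(z0,z1,n+1)[1:]:
        r.move_linear([xy[0],xy[1],z],vel=vel); F=np.array(r.current_contact_force())
        st("z%.4f"%z)
        if np.linalg.norm(F-F0)>lim: return False
    return True
E
python3 - <<'E'
from h import *
r.move_linear([.6461,.1157,.153],vel=.06)
r.sleep(.2); print(guarded([.6461,.1157],.153,.118,.005,10))
E
```

```text
z0.1486 t8.1 p [0.646  0.1157 0.1483] F [ 0.2  0.6 -1.3] M [-0.06 -0.05  0.  ] op0.061 ff44.1
z0.1442 t8.4 p [0.646  0.1157 0.1439] F [-0.1 -0.3 -0.7] M [ 0.    0.01 -0.02] op0.060 ff44.1
z0.1399 t8.7 p [0.646  0.1157 0.1396] F [ 0.3 -0.6 -0.7] M [ 0.02 -0.01 -0.01] op0.060 ff44.1
z0.1355 t9.0 p [0.646  0.1157 0.1352] F [ 0.7 -0.5 -0.5] M [-0.05 -0.03 -0.01] op0.060 ff44.1
z0.1311 t9.3 p [0.646  0.1157 0.1308] F [ 0.6 -0.1 -1.1] M [0.02 0.02 0.01] op0.060 ff44.1
z0.1268 t9.6 p [0.646  0.1157 0.1264] F [ 0.4  0.4 -0.8] M [ 0.07  0.03 -0.01] op0.062 ff44.1
z0.1224 t9.9 p [0.646  0.1157 0.1221] F [ 0.1 -0.5  0.1] M [ 0.   -0.   -0.01] op0.060 ff44.1
z0.1180 t10.2 p [0.646  0.1157 0.1177] F [ 0.8 -0.3 -1. ] M [ 0.02 -0.03  0.03] op0.062 ff44.1
True
```

Run:
```python
from h import *
print(guarded([.6461,.1157],.118,.1135,.001,10,.02))
```

```text
z0.1171 t10.4 p [0.6461 0.1157 0.1171] F [ 0.1  0.1 -0.7] M [0.02 0.   0.02] op0.060 ff44.1
z0.1162 t10.7 p [0.6463 0.1157 0.1164] F [ 0.8 -0.2  1.5] M [ 0.06 -0.02 -0.02] op0.064 ff44.4
z0.1153 t10.9 p [0.6463 0.1158 0.1164] F [-3.1  0.2  8.9] M [-0.09  0.56  0.01] op0.059 ff45.6
False
```

The blade met the floor exactly at the expected height of 0.116. I'll release, retreat and verify.

Run:
```python
from h import *
r.set_gripper(0.4); st("open")
r.move_linear([.6461,.1157,.19],vel=.12); r.move_to([.6185,-.203,.19],Q(-5.0)); st("at knob")
im=grab("top"); np.savez("top3.npz",**im); W=cloud(im); P=W.reshape(-1,3)
im0={k:v for k,v in np.load("top0.npz").items()}
d=np.array([.0894,.996]); e=np.array([.996,-.0894]); L=np.c_[(P[:,:2]-[.6461,.1157])@e,(P[:,:2]-[.6461,.1157])@d,P[:,2]]
q=L[(abs(L[:,0])<.06)&(abs(L[:,1])<.03)&(L[:,2]>.11)&(L[:,2]<.14)]
t=q[q[:,2]>.123]; print(len(t),t.mean(0).round(4),"x",q[:,0].min(),q[:,0].max(),"y",t[:,1].min(),t[:,1].max(),"fit",np.polyfit(t[:,0],t[:,1],1))
save("top3.png",im["pixels"][110:240,230:420],4)
```

```text
open t11.3 p [0.646  0.1157 0.1151] F [-0.9 -0.4  0.2] M [-0.    0.    0.01] op0.398 ff0.0
at knob t13.3 p [ 0.6188 -0.2018  0.1898] F [ 0.6  0.3 -0.3] M [ 0.02  0.02 -0.  ] op0.403 ff0.0
84 [-0.0003 -0.0014  0.1265] x -0.04549430791100481 0.04495145817406594 y -0.00402283056609161 0.0011556090944799275 fit [ 0.00237753 -0.00138878]
```

View pics/top3.png

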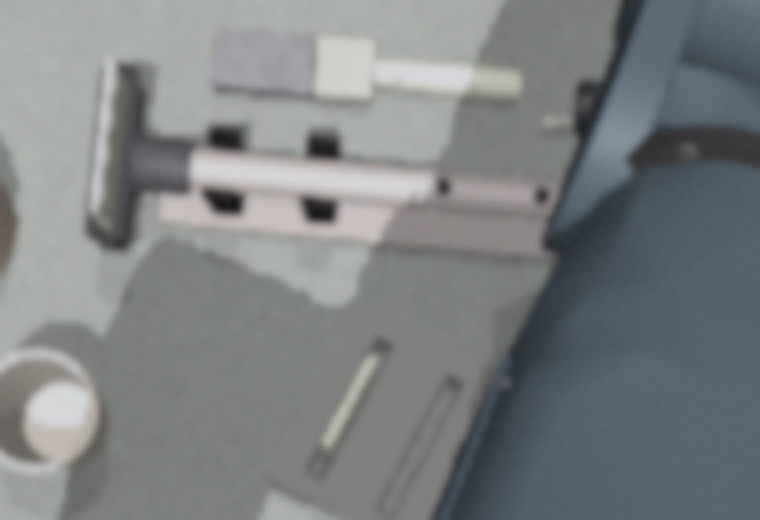

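The wide blade is seated: its top is at 0.1265 against 0.127 expected, and it is centred within 0.3 mm along and 1.4 mm across. In the crop it sits in the head at (105,150). The narrow blade is untouched at (350,405) and the next hole is at (540,195). On to the knob.

Run:
```python
from h import *
k=[.6182,-.2030]
r.set_gripper(0.65); r.move_linear(k+[.19]); r.move_linear(k+[.114],vel=.1); r.sleep(.2); st("around")
r.set_gripper(0.0,squeeze=70); r.sleep(.2); st("grip")
for z in(.117,.120,.1225,.1245):
    r.move_linear(k+[z],vel=.03); r.sleep(.1); st("z%.4f"%z)
im=grab("side"); save("side4.png",im["pixels"][130:230,260:390],5)
```

```text
around t15.1 p [ 0.6185 -0.2031  0.1146] F [-0.1  0.7  0.3] M [-0.02 -0.01 -0.05] op0.655 ff0.0
grip t15.6 p [ 0.6183 -0.203   0.1144] F [-2.   0.7  5.3] M [ 0.14  0.28 -0.01] op0.288 ff68.4
z0.1170 t16.0 p [ 0.6181 -0.203   0.1163] F [ 3.1 -1.3 -8.3] M [-0.21 -0.63 -0.06] op0.296 ff69.1
z0.1200 t16.3 p [ 0.6181 -0.203   0.1197] F [ 4.1 -0.9 -9.8] M [-0.15 -0.65  0.01] op0.293 ff69.2
z0.1225 t16.7 p [ 0.6181 -0.2029  0.1223] F [  3.7  -0.4 -10.8] M [-0.18 -0.5  -0.02] op0.290 ff69.2
z0.1245 t17.0 p [ 0.6181 -0.203   0.1244] F [  3.8  -0.1 -11.3] M [-0.13 -0.52 -0.03] op0.293 ff69.3
```

View pics/side4.png

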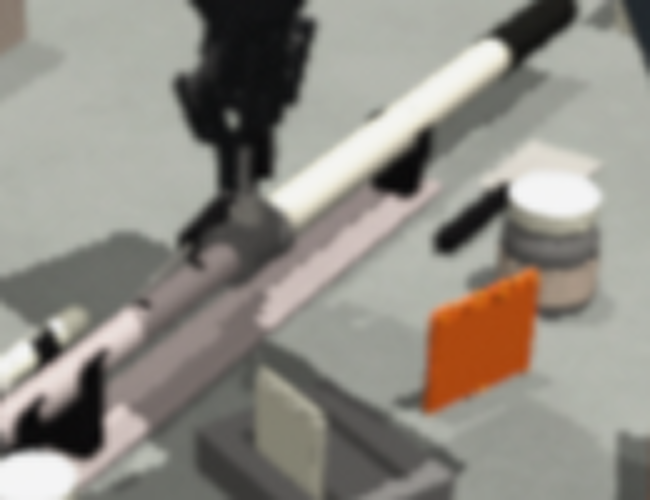

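The force matches the spring at 10 mm of lift (11.3 N), and the knob is held above the collar (crop px 245,215). I'll slide 60 mm towards the head and lower gently.

Run:
```python
from h import *
p0=np.array([.6182,-.2030]); d=np.array([.0880,.9961])
for s in(.02,.04,.060):
    r.move_linear(list(p0+s*d)+[.1245],vel=.05); r.sleep(.1); st("s%.3f"%s)
print("along",(np.array(r.current_tool_pos())[:2]-p0)@d)
for z in(.1225,.1215,.1205,.1195):
    r.move_linear(list(p0+.06*d)+[z],vel=.02); r.sleep(.1); st("z%.4f"%z)
```

```text
s0.020 t17.7 p [ 0.6199 -0.1827  0.1244] F [  3.3   2.6 -11.3] M [ 0.53 -0.44  0.04] op0.292 ff69.4
s0.040 t18.4 p [ 0.6216 -0.1627  0.1244] F [  2.1   3.5 -11.3] M [ 0.51 -0.21 -0.01] op0.294 ff69.6
s0.060 t19.0 p [ 0.6234 -0.1427  0.1244] F [ -0.6   3.1 -11.5] M [ 0.52 -0.05 -0.01] op0.291 ff69.7
along 0.060505305914421305
z0.1225 t19.4 p [ 0.6234 -0.1432  0.1224] F [ -1.7   3.  -11.8] M [ 0.63  0.07 -0.  ] op0.290 ff69.7
z0.1215 t19.7 p [ 0.6234 -0.1433  0.1215] F [ -1.3   2.5 -11.7] M [ 0.53  0.14 -0.  ] op0.296 ff69.8
z0.1205 t20.1 p [ 0.6234 -0.1433  0.1205] F [ -1.2   2.7 -10.4] M [0.49 0.22 0.02] op0.292 ff69.8
z0.1195 t20.4 p [ 0.6235 -0.1432  0.1195] F [-1.3  1.9 -9.6] M [ 0.47  0.21 -0.03] op0.292 ff69.8
```

The pin has dropped below its 8 mm riding height: -9.6 N corresponds to about 5 mm of lift. I'll continue down to home.

Run:
```python
from h import *
p=np.array([.6182,-.2030])+.06*np.array([.0880,.9961])
for z in(.1175,.1160,.1150,.1143,.1137):
    r.move_linear(list(p)+[z],vel=.02); r.sleep(.15); st("z%.4f"%z)
    if r.current_contact_force()[2]>3: break
r.sleep(.4); st("rest")
im=grab("side"); np.savez("side5.npz",**im); save("side5.png",im["pixels"][120:270,200:390],4)
```

```text
z0.1175 t20.8 p [ 0.6235 -0.1433  0.1175] F [-2.6  2.1 -9.3] M [0.5  0.34 0.02] op0.294 ff69.9
z0.1160 t21.2 p [ 0.6235 -0.1433  0.116 ] F [-1.9  3.1 -8.7] M [ 0.43  0.43 -0.  ] op0.289 ff69.9
z0.1150 t21.6 p [ 0.6235 -0.1432  0.115 ] F [-3.1  3.1 -8.8] M [0.45 0.39 0.02] op0.294 ff69.9
z0.1143 t22.0 p [ 0.6235 -0.1432  0.1145] F [-4.4  2.5 -3.9] M [ 0.48  0.55 -0.04] op0.296 ff70.5
z0.1137 t22.4 p [ 0.6236 -0.1433  0.1144] F [-5.   4.   1.5] M [0.61 0.94 0.01] op0.294 ff71.1
rest t22.8 p [ 0.6237 -0.1433  0.1145] F [-5.7  3.5  1.3] M [ 0.51  0.94 -0.04] op0.296 ff71.1
```

View pics/side5.png

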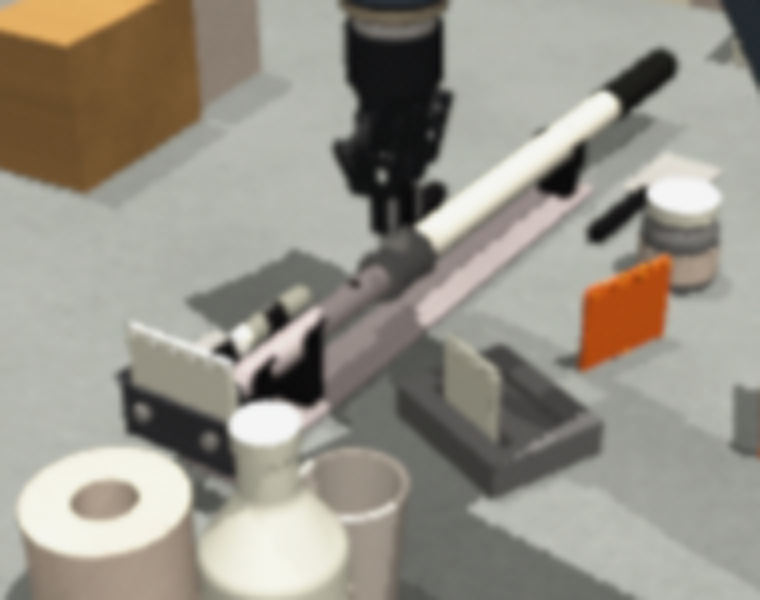

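The view agrees. The collar (400,255) has moved on with only the last hole showing at (353,283), and the gripper is on the knob. The hard stop is at the same height as at the start (0.1144), so the pin is home. The blade is seated (185,370) and the narrow blade is in place (470,390).

```bash
python3 -c "
from h import *
print(r.hand_in()); st()"
```

```text
the job is handed in; nothing more can be done
None
the job is handed in; nothing more can be done
```

I handed the job in with the wide blade seated and released in the head's slot, the handle section at the next hole with the pin home, and the gripper still on the knob; the narrow blade showed no movement in the last picture, and the hand-in call returned no verdict.

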